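# Stand the capacitor cans in their discharge fixtures, largest first

### The arm

A 6-joint arm with a two-finger parallel gripper is mounted at the origin on the work surface. World frame = base frame: x ahead of the robot, y to its left, z up, the work surface at z = 0. Lengths are in m, angles in rad, forces in N, time in s.
With the tool pointing down it reaches from about 0.15 to 0.775 m from the base axis. Payload 6.1 kg.
Tool frame: the origin (TCP) lies at the centre of the arm's flange, where the gripper is bolted on; the fingertips stand 173 mm ahead of it and the grasp point (between the pads) lies 155 mm ahead of it (manip.grasp_offset is the distance from the TCP to the grasp point, in m); z points along the fingers, y is the line along which they close (so a half turn about z gives the same grasp; the last joint's range is limited). The gripper opens to 85 mm and grips with 20 to 120 N. Pads are 22 mm wide; open, the fingers measure 114 mm over their backs; the gripper's body (76 mm by 85 mm) begins 54 mm behind the grasp point. The pads swing forward as they close: fully open they stand 13 mm farther back than shut.
Start: joints at [-1.254, 0.126, -0.04, 1.405, 0, 1.571], TCP at [0.164, -0.499, 0.405] pointing down, gripper open.
Joint ranges: [-2.72, 2.72], [-0.95, 1.95], [-1.27, 1.35], [-1.78, 2.02], [-1.46, 1.47], [-3.14, 3.14]. Speed limits (rad/s): [2.39, 2.39, 3.01, 3.14, 3.14, 3.14].

### API

Orientations are given as a unit quaternion [w, x, y, z].
In Python, from workcell import manip gives the robot as it stands.
- The arm moves only by the shell command python3 -m inch 'ROWS' [FORCE]. ROWS is JSON, a list of rows, each an object with "dp": the shift along the tool's x, y, z in units of 0.12 m (1.0 is 0.12 m), a list of three; "dr": the turn, a rotation vector about the tool's x, y, z in units of 180 degrees (1.0 is 180 degrees), a list of three; "fingers": the opening, from 0 (shut) to 1 (fully open). A call has 1 to 8 rows; each row is the pose to reach, as a shift and turn from the pose commanded when the call began, along the tool's axes at that moment, turning the shorter way round; what a row does not reach only later rows make up. A row lasts 1/8 s, in which the tool goes at most 62.5 mm and 10.7 degrees, less where a joint would pass 70% of its speed; a pose out of reach is approached as far as the arm can. A call with a number of a shift or a turn outside -1 to 1 is refused whole. A call with a gripper value outside its range is refused whole. The fingers move at their own pace and stop on an object; FORCE is the grip in N (left out, the last holds). Time passes only in rows, so rows that repeat a pose let the fingers close. It gives the time, the measured TCP pose, the force, the opening and the grip force at its end, in the units of the state.
- manip.get_state(): the state, without advancing time (a new reading comes with each control period).
- manip.camera(name): name is "scene" or "top" or "wrist"; returns a dict with "image" (384x512x3 uint8, red, green, blue), "intrinsics" (3x3 intrinsics, pixels), "world_from_camera" (4x4, takes a point from camera to world coordinates); the wrist camera has in their place "T_tool_cam" (4x4, takes a point from camera to tool coordinates, whose origin is the TCP and whose axes are the flange's). Camera axes: x right, y up, looking along -z (the intrinsics and any distortion apply to the point x, -y, -z); pixel columns grow to the right and rows downward; lengths in m; the calibration is good to about 2 mm. A picture is of the moment at which its call begins: read the wrist's pose just before it. There is no depth.
- manip.finish_job(): hands the job in; it is judged then, once.
The state is a dict: "time_s": time; "joint_pos": joint angles; "qvel": joint speeds; "effort": joint torques, N m; "position": TCP position; "tcp_rot": TCP orientation; "wrist_force": force on the tool from outside, world axes, zero at the start; "ft_torque": the same for the moment, N m; "finger_gap": opening from 0.0 (shut) to 1.0 (fully open); "gripper_force": force on a finger pad.
Only numpy, scipy, OpenCV 4.12 (cv2) and the standard library are available. Lean on these libraries where they do the work, as an engineer would, in place of code of your own. Each camera call takes 0.05 s, during which the arm holds its last target. There are 200 camera calls.

### The job

Put the three round capacitor cans on the bench into the green discharge fixtures, each standing upright on the plate inside the black collar of its own size: large can in the widest collar, medium in the middle one, small in the narrowest. Do the largest can first, then the medium one, then the small one, and set each down gently rather than dropping it. Leave the film capacitor, heatsink, ring choke and relay where they are.

Things in the scene. Friction and masses are not known exactly. Their poses are not given: they have to be found in the camera images.
- can_large: large capacitor can: upright black cylinder, 58 mm in diameter and 95 mm high, with a thin aluminium ring and two brass stud terminals on its flat top (studs 6 mm higher still). 300 g, give or take 30 percent; rigid, may be gripped round its side. Loose, stands on the table. Origin: centre of its underside; z is its axis, up.
- can_medium: medium capacitor can: upright black cylinder, 44 mm in diameter and 75 mm high, with a thin aluminium ring and two brass stud terminals on its flat top (studs 6 mm higher still). 150 g, give or take 30 percent; rigid, may be gripped round its side. Loose, stands on the table. Origin: centre of its underside; z is its axis, up.
- can_small: small capacitor can: upright black cylinder, 30 mm in diameter and 60 mm high, with a thin aluminium ring and two brass stud terminals on its flat top (studs 6 mm higher still). 60 g, give or take 30 percent; rigid, may be gripped round its side. Loose, stands on the table. Origin: centre of its underside; z is its axis, up.
- fixture_large: large discharge fixture, fixed: pale green plate (x -45 to +65, y -45 to +45, 8 mm thick) with an upright black collar, 74 mm inside, 4 mm wall, rim 20 mm above the table; floor inside = plate top. Origin: on the collar's axis at table level, 8 mm below that floor; z up. Two 10 mm posts at x 54, y -22 and +22, tops 24 mm up. The three plates are alike; only collars differ.
- fixture_medium: medium discharge fixture, fixed: pale green plate (x -45 to +65, y -45 to +45, 8 mm thick) with an upright black collar, 60 mm inside, 4 mm wall, rim 20 mm above the table; floor inside = plate top. Origin: on the collar's axis at table level, 8 mm below that floor; z up. Two 10 mm posts at x 54, y -22 and +22, tops 24 mm up. The three plates are alike; only collars differ.
- fixture_small: small discharge fixture, fixed: pale green plate (x -45 to +65, y -45 to +45, 8 mm thick) with an upright black collar, 46 mm inside, 4 mm wall, rim 20 mm above the table; floor inside = plate top. Origin: on the collar's axis at table level, 8 mm below that floor; z up. Two 10 mm posts at x 54, y -22 and +22, tops 24 mm up. The three plates are alike; only collars differ.
- film_cap: film capacitor: grey block 30 (x) x 58 (y) x 45 mm high, with two flat steel tabs on top reaching 55 mm. Loose bystander, to be left where it is. Origin: centre of its underside.
- heatsink: heatsink: bare aluminium, 50 (x) x 64 (y) x 34 mm high, seven upright fins. Loose bystander, to be left where it is. Origin: centre of its underside.
- choke: ring choke: copper-wound ring lying flat, 62 mm outside, 30 mm hole, 26 mm high. Loose bystander, to be left where it is. Origin: centre of its underside.
- relay: relay: white block 28 x 34 mm on a black foot 36 (x) x 46 (y) mm, 48 mm high in all. Loose bystander, to be left where it is. Origin: centre of its underside.
Mind the look-alikes: they are no part of the job. Leave any orange or red look-alike of the can_large alone.

How it is judged:
By the outcome, as a careful person would: the job done as asked, in the order asked, and still so for the second after the job is handed in, with the robot touching nothing.
It also fails if it takes over 88 s, if anything falls off the work surface, if the arm or the gripper's body presses on something with over 40 N, if the wrist force passes 120 N, or if a joint passes its speed limit or range.

## Working session

There is one attempt and no reset: what is moved stays moved. The work goes in short steps, Python scripts to look and compute and a shell command to move; the robot and the scene stay as the last step left them, time stands still between calls to the robot, and variables do not carry over. Pictures are saved under pics/ and viewed, at most 14 in all, crops included, and the job is handed in when it is done.

```bash
mkdir -p pics; ls; python3 - <<'E'
from workcell import manip
import cv2,numpy as np
print(manip.get_state(), manip.grasp_offset)
for n in("top","scene"):
    c=manip.camera(n); cv2.imwrite(f"pics/{n}0.png",c["image"][:,:,::-1]); np.savez(f"{n}0.npz",**{k:v for k,v in c.items()})
    print(n,c.keys(),c["intrinsics"],c["world_from_camera"])
E
```

```text
pics
{'time_s': 0.0, 'joint_pos': array([-1.25398230e+00,  1.26411098e-01, -4.06364584e-02,  1.40538903e+00,
        5.00938349e-06,  1.57084406e+00]), 'qvel': array([-0.00147262, -0.00017124, -0.00153416,  0.00073447, -0.00065478,
        0.000295  ]), 'effort': array([ 1.68205348e-03, -4.35914898e+01,  3.52924705e+01,  1.73439248e-02,
       -7.84599888e-05,  3.74770764e-06]), 'position': array([ 0.16351937, -0.49874975,  0.4038989 ]), 'tcp_rot': array([-8.10255259e-04,  9.87483255e-01,  1.57721743e-01, -1.26917929e-04]), 'wrist_force': array([-0.07161569,  0.52213441,  0.86832098]), 'ft_torque': array([-0.00777567, -0.00632413, -0.03693162]), 'gripper_force': 0.0, 'finger_gap': 0.9987686373619875} 0.1547
top dict_keys(['image', 'intrinsics', 'world_from_camera']) [[480.97041828   0.         258.09004253]
 [  0.         480.97041828 190.88151646]
 [  0.           0.           1.        ]] [[ 0.00322512  0.9988581  -0.04766655  0.54550968]
 [-0.9998836   0.00393195  0.01474221  0.01453873]
 [ 0.0149128   0.04761345  0.99875451  1.43834465]
 [ 0.          0.          0.          1.        ]]
scene dict_keys(['image', 'intrinsics', 'world_from_camera']) [[399.44322416   0.         256.15510687]
 [  0.         399.44322416 193.98844331]
 [  0.           0.           1.        ]] [[-0.47286499 -0.69925318  0.53613776  1.20137007]
 [ 0.88107545 -0.36816442  0.29691919  0.33016975]
 [-0.01023484  0.61278051  0.79018687  0.88658136]
 [ 0.          0.          0.          1.        ]]
```

View pics/top0.png

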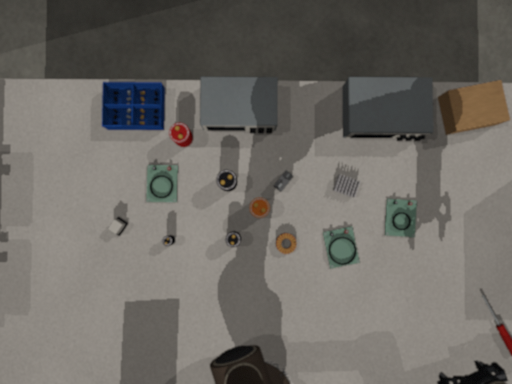

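View pics/scene0.png

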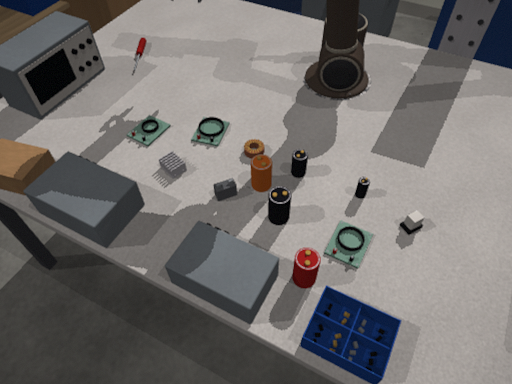

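The top view shows the large can at about (227,181), medium can (233,239) and small can (168,240). The collars are at (342,249), (162,185) and (401,220). The orange and red look-alikes are at (260,208) and (180,133). The scene view matches this. Next I'll measure from both views.

```bash
cat > h.py <<'E'
import numpy as np,cv2
from scipy.spatial.transform import Rotation as R
def ray(K,T,uv):
    d=np.array([(uv[0]-K[0,2])/K[0,0],-(uv[1]-K[1,2])/K[1,1],-1.]); return T[:3,3],T[:3,:3]@d
def plane(K,T,uv,z):
    o,d=ray(K,T,uv); return o+d*(z-o[2])/d[2]
def proj(K,T,p):
    q=T[:3,:3].T@(np.array(p)-T[:3,3]); return K[0,2]+K[0,0]*q[0]/-q[2], K[1,2]-K[1,1]*q[1]/-q[2]
def tri(rays):
    A=np.zeros((3,3));b=np.zeros(3)
    for o,d in rays:
        d=d/np.linalg.norm(d);P=np.eye(3)-np.outer(d,d);A+=P;b+=P@o
    p=np.linalg.solve(A,b); return p,[np.linalg.norm(np.cross(p-o,d/np.linalg.norm(d))) for o,d in rays]
def toolT(s):
    q=s["tcp_rot"];T=np.eye(4);T[:3,:3]=R.from_quat([q[1],q[2],q[3],q[0]]).as_matrix();T[:3,3]=s["position"];return T
E
python3 - <<'E'
from h import *
t=np.load("top0.npz");s=np.load("scene0.npz")
I=t["image"]
pts={"L":(227,181,.095),"M":(233,239,.075),"S":(168,240,.06),"FL":(342,249,.02),"FM":(162,185,.02),"FS":(401,220,.02),"orange":(260,208,.09),"film":(284,181,.045),"choke":(286,243,.02),"heat":(346,180,.03),"relay":(119,226,.04)}
for k,(u,v,z) in pts.items(): print(k,plane(t["intrinsics"],t["world_from_camera"],(u,v),z).round(3))
hsv=cv2.cvtColor(I,cv2.COLOR_RGB2HSV); m=cv2.inRange(hsv,(65,40,50),(95,255,255))
n,_,st,c=cv2.connectedComponentsWithStats(m)
for i in range(1,n):
    if st[i,4]>100: print(st[i],c[i])
cv2.imwrite("pics/t1.png",cv2.resize(I[125:275,100:430,::-1],None,fx=2.4,fy=2.4,interpolation=cv2.INTER_CUBIC))
E
```

```text
L [0.637 0.082 0.095]
M [0.474 0.065 0.075]
S [0.47 0.25 0.06]
FL [ 0.443 -0.254  0.02 ]
FM [0.629 0.277 0.02 ]
FS [ 0.529 -0.429  0.02 ]
orange [ 0.562 -0.011  0.09 ]
film [ 0.641 -0.081  0.045]
choke [ 0.46  -0.089  0.02 ]
heat [ 0.646 -0.265  0.03 ]
relay [0.509 0.395 0.04 ]
[147 165  30  37 922] [161.63449024 183.5021692 ]
[385 199  31  38 905] [399.86850829 217.81104972]
[324 227  34  40 914] [340.40700219 247.0536105 ]
```

View pics/t1.png

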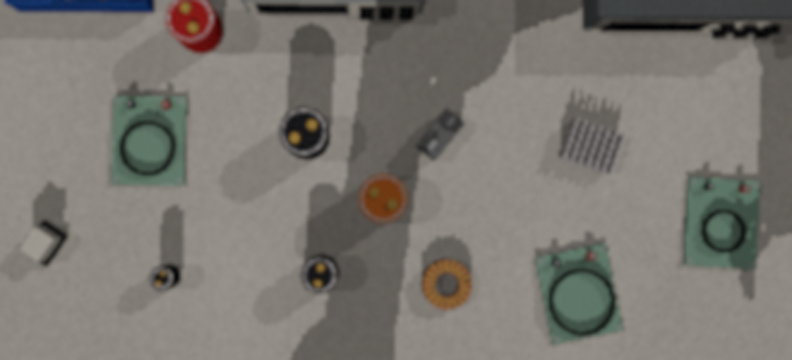

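The zoomed view confirms the collar sizes: widest at (580,300), middle at (148,148) and narrowest at (723,230) in the crop. I'll move to look with the wrist camera, starting on the fixture side.

```bash
python3 -m inch '[{"dp":[0.5,-0.21,0],"dr":[0,0,0.05],"fingers":1},{"dp":[1,-0.42,0],"dr":[0,0,0.1],"fingers":1},{"dp":[1,-0.42,0],"dr":[0,0,0.1],"fingers":1}]'
python3 -m inch '[{"dp":[0.4,-0.35,0],"dr":[0,0,0],"fingers":1},{"dp":[0.78,-0.68,0],"dr":[0,0,0],"fingers":1},{"dp":[0.78,-0.68,0],"dr":[0,0,0],"fingers":1}]'
cat > snap.py <<'E'
import sys
from h import *
from workcell import manip
s=manip.get_state();c=manip.camera("wrist");T=toolT(s)
np.savez(sys.argv[1]+".npz",image=c["image"],K=c["intrinsics"],T=T@c["T_tool_cam"],tool=T)
cv2.imwrite(f"pics/{sys.argv[1]}.png",c["image"][:,:,::-1])
print(s["time_s"],s["position"].round(4),R.from_matrix(T[:3,:3]).as_rotvec().round(3))
if len(sys.argv)>2: print(c["T_tool_cam"].round(4),c["intrinsics"].round(1),plane(c["intrinsics"],T@c["T_tool_cam"],(256,192),0).round(3),s["joint_pos"].round(3))
E
python3 snap.py w1 1
```

```text
time_s: 0.48
position: [0.2638, -0.4114, 0.4045]
tcp_rot: [-0.0, 1.0, 0.003, 0.0]
wrist_force: [0.8, -1.3, 0.3]
finger_gap: 1.0
gripper_force: 0.0
time_s: 0.85
position: [0.3573, -0.3298, 0.4043]
tcp_rot: [-0.0, 1.0, 0.004, -0.0]
wrist_force: [-0.5, -0.0, -0.2]
finger_gap: 1.004
gripper_force: 0.0
0.85 [ 0.3573 -0.3298  0.4043] [-3.141 -0.014  0.   ]
[[ 7.000e-04  9.497e-01  3.131e-01  7.990e-02]
 [ 1.000e+00 -8.000e-04  3.000e-04  7.000e-04]
 [ 6.000e-04  3.131e-01 -9.497e-01  3.140e-02]
 [ 0.000e+00  0.000e+00  0.000e+00  1.000e+00]] [[303.6   0.  254.3]
 [  0.  303.6 195.8]
 [  0.    0.    1. ]] [ 0.319 -0.333  0.   ] [-0.745  0.053 -0.121  1.398  0.     2.387]
```

```bash
python3 -m inch '[{"dp":[0.4,-0.15,0],"dr":[0,0,-0.059],"fingers":1},{"dp":[0.78,-0.3,0],"dr":[0,0,-0.117],"fingers":1},{"dp":[0.78,-0.3,0],"dr":[0,0,-0.176],"fingers":1},{"dp":[0.78,-0.3,0],"dr":[0,0,-0.235],"fingers":1},{"dp":[0.78,-0.3,0],"dr":[0,0,-0.294],"fingers":1},{"dp":[0.78,-0.3,0],"dr":[0,0,-0.352],"fingers":1},{"dp":[0.78,-0.3,0],"dr":[0,0,-0.411],"fingers":1},{"dp":[0.78,-0.3,0],"dr":[0,0,-0.47],"fingers":1}]'
python3 -m inch '[{"dp":[0,0,0],"dr":[0,0,-0.059],"fingers":1},{"dp":[0,0,0],"dr":[0,0,-0.117],"fingers":1},{"dp":[0,0,0],"dr":[0,0,-0.176],"fingers":1},{"dp":[0,0,0],"dr":[0,0,-0.235],"fingers":1},{"dp":[0,0,0],"dr":[0,0,-0.294],"fingers":1},{"dp":[0,0,0],"dr":[0,0,-0.352],"fingers":1},{"dp":[0,0,0],"dr":[0,0,-0.411],"fingers":1},{"dp":[0,0,0],"dr":[0,0,-0.47],"fingers":1}]'
python3 -m inch '[{"dp":[0,0,0],"dr":[0,0,-0.059],"fingers":1},{"dp":[0,0,0],"dr":[0,0,-0.059],"fingers":1},{"dp":[0,0,0],"dr":[0,0,-0.059],"fingers":1}]'
python3 snap.py w1 1
```

```text
time_s: 1.9
position: [0.4476, -0.2973, 0.4044]
tcp_rot: [-0.0, 0.737, 0.675, -0.0]
wrist_force: [-0.2, 1.1, 0.2]
finger_gap: 1.0
gripper_force: 0.0
time_s: 2.9
position: [0.4476, -0.2973, 0.4044]
tcp_rot: [-0.0, 0.091, 0.996, -0.0]
wrist_force: [-0.7, 0.2, -0.5]
finger_gap: 1.002
gripper_force: 0.0
time_s: 3.28
position: [0.4482, -0.2964, 0.4046]
tcp_rot: [-0.0, 0.002, 1.0, -0.0]
wrist_force: [0.4, -0.0, -0.4]
finger_gap: 1.002
gripper_force: 0.0
3.275 [ 0.4482 -0.2964  0.4046] [-0.008 -3.141  0.   ]
[[ 7.000e-04  9.503e-01  3.113e-01  8.040e-02]
 [ 1.000e+00 -5.000e-04 -7.000e-04 -7.000e-04]
 [-6.000e-04  3.113e-01 -9.503e-01  3.140e-02]
 [ 0.000e+00  0.000e+00  0.000e+00  1.000e+00]] [[303.6   0.  254.3]
 [  0.  303.6 195.8]
 [  0.    0.    1. ]] [ 0.485 -0.295  0.   ] [-0.584  0.149 -0.012  1.409 -0.    -0.579]
```

View pics/w1.png

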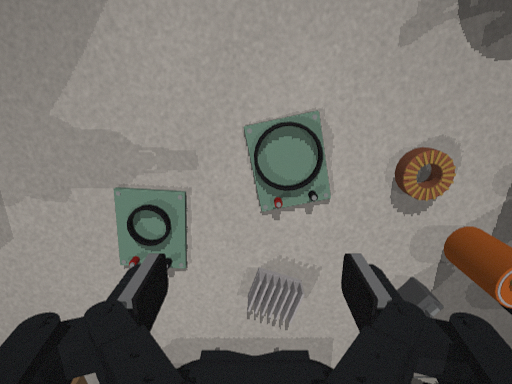

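Wrist view: the widest collar is centred at about (288,156) and the narrowest at (149,225), with both plates fully visible. Next I'll look over the cans.

```bash
for i in 1 2 3 4; do python3 -m inch '[{"dp":[0,0.47,0],"dr":[0,0,0],"fingers":1},{"dp":[0,0.93,0],"dr":[0,0,0],"fingers":1}]' >/dev/null; done; python3 -m inch '[{"dp":[0,0,0],"dr":[0,0,0],"fingers":1},{"dp":[0,0,0],"dr":[0,0,0],"fingers":1}]'; python3 snap.py w2 
cat > fix.py <<'E'
from h import *
def collar(img,uv,r=45):
    hsv=cv2.cvtColor(img,cv2.COLOR_RGB2HSV); u,v=map(int,uv)
    g=cv2.inRange(hsv,(65,40,30),(95,255,255))
    # inner green disc: component containing the seed
    n,l,st,c=cv2.connectedComponentsWithStats(g,connectivity=4)
    d=(l==l[v,u]).astype(np.uint8); cn=max(cv2.findContours(d,0,1)[0],key=cv2.contourArea)
    return cv2.fitEllipse(cv2.convexHull(cn))
if __name__=="__main__":
    w=np.load("w1.npz");t=np.load("top0.npz")
    for n,a,b in(("FL",(288,156),(342,249)),("FS",(149,225),(401,220))):
        ea,eb=collar(w["image"],a),collar(t["image"],b); print(n,ea,eb)
        print(plane(w["K"],w["T"],ea[0],.014).round(4),plane(t["intrinsics"],t["world_from_camera"],eb[0],.014).round(4),tri([ray(w["K"],w["T"],ea[0]),ray(t["intrinsics"],t["world_from_camera"],eb[0])]))
E
python3 fix.py
```

```text
time_s: 4.58
position: [0.4489, 0.1509, 0.4046]
tcp_rot: [-0.0, 0.0, 1.0, -0.0]
wrist_force: [0.2, -0.4, 0.5]
finger_gap: 1.0
gripper_force: 0.0
4.575 [0.4489 0.1509 0.4046] [-1.000e-03 -3.141e+00  1.000e-03]
FL ((287.2617492675781, 155.44744873046875), (59.3310432434082, 62.13456726074219), 54.93121337890625) ((340.4378662109375, 247.13787841796875), (37.683895111083984, 40.97306442260742), 162.08316040039062)
[ 0.4348 -0.2575  0.014 ] [ 0.448  -0.2505  0.014 ] (array([ 0.44350043, -0.25534831, -0.02172908]), [np.float64(0.002677061999091022), np.float64(0.0026770619990911294)])
FS ((148.89129638671875, 224.68569946289062), (28.220428466796875, 35.832618713378906), 123.46798706054688) ((400.3326110839844, 217.76400756835938), (34.306060791015625, 42.42561340332031), 174.86788940429688)
[ 0.5237 -0.4326  0.014 ] [ 0.5352 -0.4293  0.014 ] (array([ 0.53468076, -0.43964329, -0.01123439]), [np.float64(0.0024030242371220903), np.float64(0.00240302423712212)])
```

View pics/w2.png

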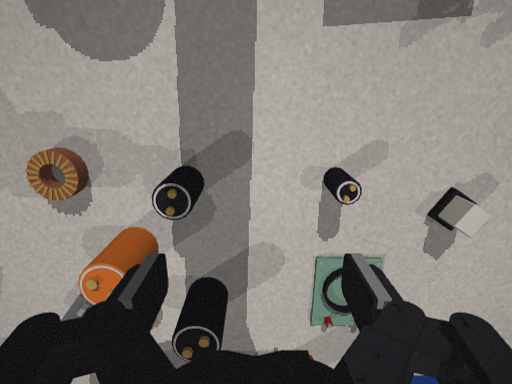

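Wrist view: the medium can's top is at (171,201) and the small can's at (348,191). The large can's top, at (198,342), is partly hidden by the gripper. I'll move closer to get a second view.

```bash
python3 -m inch '[{"dp":[-0.5,-0.21,0],"dr":[0,0,0],"fingers":1},{"dp":[-1,-0.42,0],"dr":[0,0,0],"fingers":1},{"dp":[-1,-0.42,0],"dr":[0,0,0],"fingers":1},{"dp":[-1,-0.42,0],"dr":[0,0,0],"fingers":1}]'; python3 snap.py w3
```

```text
time_s: 5.12
position: [0.5692, 0.0987, 0.4042]
tcp_rot: [-0.001, 0.002, 1.0, -0.0]
wrist_force: [-0.9, -0.7, 0.4]
finger_gap: 0.998
gripper_force: 0.0
5.125 [0.5692 0.0987 0.4042] [-0.006 -3.14   0.   ]
```

View pics/w3.png

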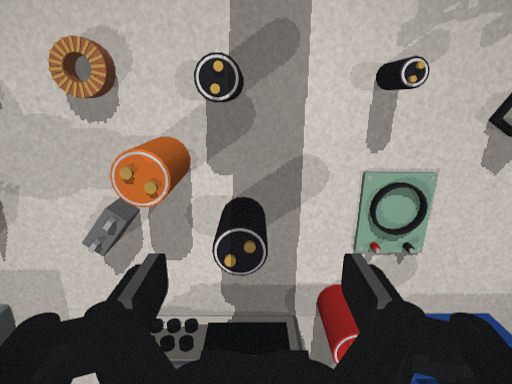

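The large can's top is at (240,252), the medium's at (217,77), the small's at (416,72), and the medium collar's centre is at (398,209). Now I'll triangulate.

```bash
cat >> h.py <<'E'
def top(img,uv):
    "ellipse of the dark top inside the aluminium ring, seed near its middle"
    v=img.max(2); m=(v<75).astype(np.uint8)
    n,l=cv2.connectedComponents(m,connectivity=4)
    u0,v0=map(int,uv); w=l[v0-6:v0+7,u0-6:u0+7].ravel(); w=w[w>0]
    k=np.bincount(w).argmax(); cn=max(cv2.findContours((l==k).astype(np.uint8),0,1)[0],key=cv2.contourArea)
    return cv2.fitEllipse(cv2.convexHull(cn))
E
python3 - <<'E'
from h import *
from fix import collar
w1,w2,w3=[np.load(f"w{i}.npz") for i in(1,2,3)];t=np.load("top0.npz")
D={"L":(.095,None,(238,243),(227,181)),"M":(.075,(171,203),(217,77),(233,239)),"S":(.06,(347,193),(415,73),(168,240))}
for n,(z,a,b,c) in D.items():
    rs=[]
    for w,p,K,T in((w2,a,"K","T"),(w3,b,"K","T"),(t,c,"intrinsics","world_from_camera")):
        if p is None: continue
        if w is t: e=(p,)
        else: e=top(w["image"],p)
        print(n,np.round(e[0],1),e[1:],plane(w[K],w[T],e[0],z).round(4)); rs.append(ray(w[K],w[T],e[0]))
    print("tri",tri(rs))
e=collar(w3["image"],(398,209)); print("FM",e,plane(w3["K"],w3["T"],e[0],.014)); print(tri([ray(w3["K"],w3["T"],e[0]),ray(t["intrinsics"],t["world_from_camera"],(161.7,186.5))]))
E
```

```text
L [239.8 251.3] ((41.21693801879883, 46.039161682128906), 92.99671936035156) [0.6391 0.0831 0.095 ]
L [227 181] () [0.6369 0.0818 0.095 ]
tri (array([0.63689053, 0.08244248, 0.09870014]), [np.float64(0.000895733327969524), np.float64(0.000895733327969598)])
M [171.8 200.8] ((29.91252326965332, 32.84184265136719), 118.34547424316406) [0.4715 0.0645 0.075 ]
M [216.8  77. ] ((36.042213439941406, 38.8773307800293), 160.766357421875) [0.4713 0.0642 0.075 ]
M [233 239] () [0.4743 0.0648 0.075 ]
tri (array([0.47253715, 0.06427809, 0.07304943]), [np.float64(0.0005154059664385291), np.float64(0.0013289496245051827), np.float64(0.0017930721582521563)])
S [348.2 192.1] ((16.019683837890625, 18.301652908325195), 56.96388244628906) [0.4667 0.2518 0.06  ]
S [414.3  72. ] ((18.905174255371094, 22.259593963623047), 40.26469421386719) [0.4666 0.2517 0.06  ]
S [168 240] () [0.4703 0.2503 0.06  ]
tri (array([0.4679676 , 0.25172952, 0.05844923]), [np.float64(0.0009545312805974177), np.float64(0.0015663631521836948), np.float64(0.0024753399369763754)])
FM ((397.47265625, 207.87916564941406), (38.39504623413086, 49.04141616821289), 51.476932525634766) [0.62235077 0.27846604 0.014     ]
(array([0.62494222, 0.28033337, 0.00880903]), [np.float64(0.000983213185487621), np.float64(0.0009832131854875692)])
```

```bash
python3 -m inch '[{"dp":[-0.58,-0.13,0],"dr":[0,0,0],"fingers":1},{"dp":[-0.58,-0.13,0.3],"dr":[0,0,0],"fingers":1},{"dp":[-0.58,-0.13,0.6],"dr":[0,0,0],"fingers":1},{"dp":[-0.58,-0.13,0.75],"dr":[0,0,0],"fingers":1},{"dp":[-0.58,-0.13,0.75],"dr":[0,0,0],"fingers":1},{"dp":[-0.58,-0.13,0.75],"dr":[0,0,0],"fingers":1}]'; python3 snap.py w4
```

```text
time_s: 5.92
position: [0.6382, 0.085, 0.3165]
tcp_rot: [0.001, 0.0, 1.0, 0.0]
wrist_force: [-0.1, 0.3, 0.7]
finger_gap: 1.001
gripper_force: 0.0
5.925 [0.6382 0.085  0.3165] [0.   3.14 0.  ]
```

View pics/w4.png

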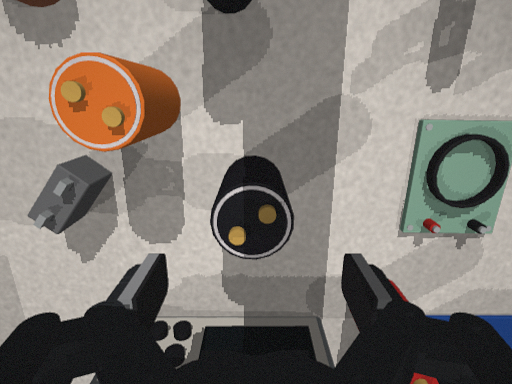

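The can's top, at (252,222), is centred between the fingers, and the orange can and film capacitor are clear. I'll descend and grip.

```bash
python3 -m inch '[{"dp":[0,-0.01,0.25],"dr":[0,0,0],"fingers":1},{"dp":[0,-0.01,0.5],"dr":[0,0,0],"fingers":1},{"dp":[0,-0.01,0.7],"dr":[0,0,0],"fingers":1},{"dp":[0,-0.01,0.8],"dr":[0,0,0],"fingers":1},{"dp":[0,-0.01,0.8],"dr":[0,0,0],"fingers":1}]'; python3 -m inch '[{"dp":[0,0,0],"dr":[0,0,0],"fingers":0.8},{"dp":[0,0,0],"dr":[0,0,0],"fingers":0.7},{"dp":[0,0,0],"dr":[0,0,0],"fingers":0.6},{"dp":[0,0,0],"dr":[0,0,0],"fingers":0.4},{"dp":[0,0,0],"dr":[0,0,0],"fingers":0.4},{"dp":[0,0,0],"dr":[0,0,0],"fingers":0.4}]' 40
```

```text
time_s: 6.6
position: [0.6385, 0.0837, 0.2189]
tcp_rot: [-0.0, 0.0, 1.0, -0.0]
wrist_force: [0.7, 0.3, -0.4]
finger_gap: 1.0
gripper_force: 0.0
time_s: 7.35
position: [0.639, 0.0836, 0.2201]
tcp_rot: [0.001, 0.0, 1.0, 0.0]
wrist_force: [0.2, -0.8, 5.8]
finger_gap: 0.668
gripper_force: 43.2
```

```bash
python3 -m inch '[{"dp":[0,0,-0.1],"dr":[0,0,0],"fingers":0.4},{"dp":[0,0,-0.3],"dr":[0,0,0],"fingers":0.4},{"dp":[0,0,-0.6],"dr":[0,0,0],"fingers":0.4},{"dp":[0,0,-0.85],"dr":[0,0,0],"fingers":0.4},{"dp":[0,0,-1],"dr":[0,0,0],"fingers":0.4},{"dp":[0,0,-1],"dr":[0,0,0],"fingers":0.4}]'
python3 -m inch '[{"dp":[0.02,-0.05,-0.1],"dr":[0,0,0],"fingers":0.4},{"dp":[0.1,-0.2,-0.17],"dr":[0,0,0],"fingers":0.4},{"dp":[0.2,-0.5,-0.17],"dr":[0,0,0],"fingers":0.4},{"dp":[0.33,-0.8,-0.17],"dr":[0,0,0],"fingers":0.4}]'
for i in 1 2; do python3 -m inch '[{"dp":[0.1,-0.3,0],"dr":[0,0,0],"fingers":0.4},{"dp":[0.2,-0.6,0],"dr":[0,0,0],"fingers":0.4},{"dp":[0.33,-0.9,0],"dr":[0,0,0],"fingers":0.4}]' >/dev/null; done
python3 -m inch '[{"dp":[0,-0.15,0],"dr":[0,0,0],"fingers":0.4},{"dp":[0,-0.18,0],"dr":[0,0,0],"fingers":0.4},{"dp":[0,-0.18,0],"dr":[0,0,0],"fingers":0.4}]'
python3 snap.py w5
```

```text
time_s: 8.1
position: [0.6388, 0.0837, 0.3403]
tcp_rot: [0.001, 0.0, 1.0, 0.0]
wrist_force: [0.5, -0.3, -5.6]
finger_gap: 0.668
gripper_force: 43.5
time_s: 8.6
position: [0.5979, -0.0141, 0.3591]
tcp_rot: [-0.0, 0.0, 1.0, -0.0]
wrist_force: [0.8, -0.8, -3.6]
finger_gap: 0.669
gripper_force: 43.6
time_s: 9.72
position: [0.5196, -0.2497, 0.359]
tcp_rot: [-0.0, 0.0, 1.0, 0.0]
wrist_force: [0.3, -0.4, -2.9]
finger_gap: 0.672
gripper_force: 43.8
9.725 [ 0.5196 -0.2497  0.359 ] [-1.000e-03 -3.141e+00 -1.000e-03]
```

View pics/w5.png

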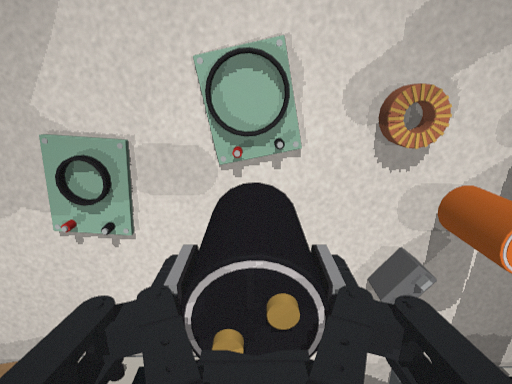

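The can is held upright. The large collar is clear of it at (247,93), and the small collar is at (83,180). I'll refine both collars.

```bash
cat > ref.py <<'E'
from h import *
def ring(img,uv):
    "outer and inner ellipse of black collar about the seed"
    m=(img.max(2)<55).astype(np.uint8); n,l,st,c=cv2.connectedComponentsWithStats(m)
    u,v=map(int,uv)
    for r in range(10,60):      # walk to the left until the collar is met
        if l[v,u-r]: break
    cs,h=cv2.findContours((l==l[v,u-r]).astype(np.uint8),cv2.RETR_CCOMP,cv2.CHAIN_APPROX_NONE)
    cs=sorted(cs,key=cv2.contourArea)[-2:]
    return [cv2.fitEllipse(c) for c in cs]
E
python3 - <<'E'
from ref import *
W={k:np.load(k+".npz") for k in("w1","w3","w5")}
for n,S in(("FL",(("w1",(288,156)),("w5",(247,93)))),("FS",(("w1",(149,225)),("w5",(83,180)))),("FM",(("w3",(398,208)),))):
    for j in(0,1):
        rs=[]
        for k,p in S:
            w=W[k];e=ring(w["image"],p)[j]; print(n,k,np.round(e[0],1),np.round(e[1],1),plane(w["K"],w["T"],e[0],(.014,.016)[j]).round(4)); rs.append(ray(w["K"],w["T"],e[0]))
        if len(rs)>1: print(" tri",tri(rs))
E
```

```text
FL w1 [287.4 155.5] [59.5 62.8] [ 0.4348 -0.2573  0.014 ]
FL w5 [247.2  92.1] [75.1 79.9] [ 0.4352 -0.257   0.014 ]
 tri (array([ 0.43521878, -0.25706108,  0.01188899]), [np.float64(4.31510186141177e-05), np.float64(4.3151018614098877e-05)])
FL w1 [287.9 156.1] [67.  68.5] [ 0.4351 -0.257   0.016 ]
FL w5 [246.9  91.7] [82.7 87.1] [ 0.4348 -0.2572  0.016 ]
 tri (array([ 0.43482628, -0.25717746,  0.0176726 ]), [np.float64(1.7338124004426806e-05), np.float64(1.7338124004426728e-05)])
FS w1 [149.  224.6] [28.9 36.1] [ 0.5236 -0.4324  0.014 ]
FS w5 [ 83.6 179.8] [34.3 45. ] [ 0.5239 -0.4322  0.014 ]
 tri (array([ 0.52420085, -0.43292802,  0.01273831]), [np.float64(3.078295504165963e-05), np.float64(3.078295504173875e-05)])
FS w1 [148.7 224.9] [39.6 43. ] [ 0.5231 -0.4322  0.016 ]
FS w5 [ 82.7 179.8] [47.4 55.1] [ 0.5234 -0.432   0.016 ]
 tri (array([ 0.52361613, -0.43262452,  0.01494339]), [np.float64(3.352449203993024e-05), np.float64(3.352449204004323e-05)])
FM w3 [397.4 207.8] [39.1 49.7] [0.6222 0.2783 0.014 ]
FM w3 [397.9 208.1] [50.1 56.5] [0.622  0.2781 0.016 ]
```

```bash
python3 -m inch '[{"dp":[0.15,-0.02,0],"dr":[0,0,0],"fingers":0.4},{"dp":[0.4,-0.06,0],"dr":[0,0,0],"fingers":0.4},{"dp":[0.6,-0.06,0],"dr":[0,0,0],"fingers":0.4},{"dp":[0.7,-0.06,0.1],"dr":[0,0,0],"fingers":0.4},{"dp":[0.705,-0.06,0.3],"dr":[0,0,0],"fingers":0.4},{"dp":[0.705,-0.06,0.55],"dr":[0,0,0],"fingers":0.4},{"dp":[0.705,-0.06,0.75],"dr":[0,0,0],"fingers":0.4},{"dp":[0.705,-0.06,0.75],"dr":[0,0,0],"fingers":0.4}]'; python3 snap.py w6
```

```text
time_s: 10.78
position: [0.4337, -0.256, 0.2676]
tcp_rot: [-0.002, -0.0, 1.0, 0.001]
wrist_force: [-0.8, 0.3, -3.1]
finger_gap: 0.669
gripper_force: 43.9
10.775 [ 0.4337 -0.256   0.2676] [ 1.000e-03 -3.138e+00 -3.000e-03]
```

View pics/w6.png

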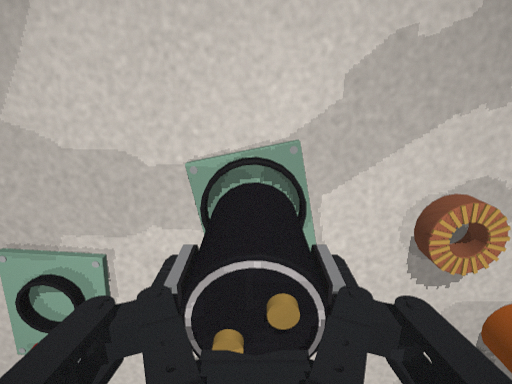

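The can is centred over the large collar, so I'll lower it gently.

```bash
python3 -m inch '[{"dp":[-0.01,-0.01,0.08],"dr":[0,0,0],"fingers":0.4},{"dp":[-0.01,-0.01,0.16],"dr":[0,0,0],"fingers":0.4},{"dp":[-0.01,-0.01,0.23],"dr":[0,0,0],"fingers":0.4},{"dp":[-0.01,-0.01,0.27],"dr":[0,0,0],"fingers":0.4},{"dp":[-0.01,-0.01,0.29],"dr":[0,0,0],"fingers":0.4},{"dp":[-0.01,-0.01,0.305],"dr":[0,0,0],"fingers":0.4},{"dp":[-0.01,-0.01,0.315],"dr":[0,0,0],"fingers":0.4},{"dp":[-0.01,-0.01,0.315],"dr":[0,0,0],"fingers":0.4}]'; python3 -m inch '[{"dp":[0,0,0.007],"dr":[0,0,0],"fingers":0.4},{"dp":[0,0,0.013],"dr":[0,0,0],"fingers":0.4},{"dp":[0,0,0.013],"dr":[0,0,0],"fingers":0.4}]'
```

```text
time_s: 11.82
position: [0.4362, -0.2583, 0.2314]
tcp_rot: [0.0, 0.0, 1.0, -0.0]
wrist_force: [-0.2, 0.7, -4.2]
finger_gap: 0.672
gripper_force: 43.9
time_s: 12.2
position: [0.4362, -0.2583, 0.2297]
tcp_rot: [-0.0, 0.0, 1.0, 0.0]
wrist_force: [-0.5, -0.2, -3.4]
finger_gap: 0.671
gripper_force: 43.9
```

```bash
python3 -m inch '[{"dp":[0,0,0.008],"dr":[0,0,0],"fingers":0.4},{"dp":[0,0,0.014],"dr":[0,0,0],"fingers":0.4},{"dp":[0,0,0.014],"dr":[0,0,0],"fingers":0.4}]';python3 -m inch '[{"dp":[0,0,0.004],"dr":[0,0,0],"fingers":0.4},{"dp":[0,0,0.004],"dr":[0,0,0],"fingers":0.4}]'
```

```text
time_s: 12.58
position: [0.4362, -0.2583, 0.2281]
tcp_rot: [0.0, 0.0, 1.0, -0.0]
wrist_force: [-1.1, -0.2, -2.8]
finger_gap: 0.673
gripper_force: 44.1
time_s: 12.82
position: [0.4362, -0.2583, 0.2281]
tcp_rot: [0.0, 0.0, 1.0, -0.0]
wrist_force: [-3.2, 0.3, 3.8]
finger_gap: 0.665
gripper_force: 44.6
```

Contact felt. I'll release and lift.

```bash
python3 -m inch '[{"dp":[0,0,0],"dr":[0,0,0],"fingers":0.7},{"dp":[0,0,0],"dr":[0,0,0],"fingers":0.75},{"dp":[0,0,0],"dr":[0,0,0],"fingers":0.9},{"dp":[0,0,0],"dr":[0,0,0],"fingers":1},{"dp":[0,0,0],"dr":[0,0,0],"fingers":1},{"dp":[0,0,-0.1],"dr":[0,0,0],"fingers":1},{"dp":[0,0,-0.4],"dr":[0,0,0],"fingers":1},{"dp":[0,0,-0.8],"dr":[0,0,0],"fingers":1}]'; python3 -m inch '[{"dp":[0.1,0.3,-0.3],"dr":[0,0,0],"fingers":1},{"dp":[0.3,0.7,-0.5],"dr":[0,0,0],"fingers":1}]'; python3 snap.py w7
```

```text
time_s: 13.82
position: [0.4358, -0.2581, 0.3245]
tcp_rot: [-0.001, 0.0, 1.0, 0.0]
wrist_force: [0.5, -0.1, 0.2]
finger_gap: 0.999
gripper_force: 0.0
time_s: 14.08
position: [0.4004, -0.174, 0.3862]
tcp_rot: [0.001, 0.001, 1.0, -0.0]
wrist_force: [0.6, 0.7, 0.2]
finger_gap: 1.004
gripper_force: 0.0
14.075 [ 0.4004 -0.174   0.3862] [ 3.000e-03  3.139e+00 -2.000e-03]
```

View pics/w7.png

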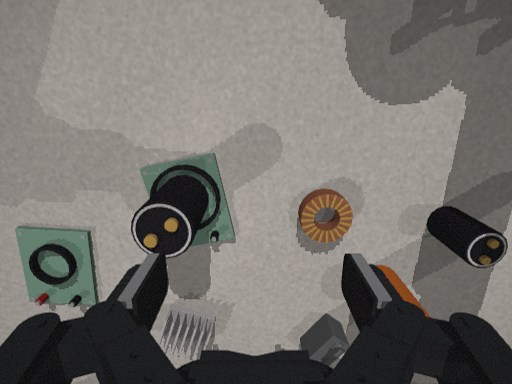

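The large can stands upright inside the widest collar, and nothing else has moved. Next is the medium can.

```bash
python3 -m inch '[{"dp":[-0.15,0.4,0],"dr":[0,0,0],"fingers":1},{"dp":[-0.3,0.9,0],"dr":[0,0,0],"fingers":1},{"dp":[-0.3,1,0],"dr":[0,0,0],"fingers":1}]' >/dev/null; python3 -m inch '[{"dp":[-0.2,0.4,0],"dr":[0,0,0],"fingers":1},{"dp":[-0.29,0.9,0.1],"dr":[0,0,0],"fingers":1},{"dp":[-0.29,0.99,0.5],"dr":[0,0,0],"fingers":1},{"dp":[-0.29,0.99,0.75],"dr":[0,0,0],"fingers":1},{"dp":[-0.29,0.99,0.75],"dr":[0,0,0],"fingers":1},{"dp":[-0.29,0.99,0.75],"dr":[0,0,0],"fingers":1}]'; python3 snap.py w8; python3 - <<'E'
from h import *
w=np.load("w8.npz")
p=proj(w["K"],w["T"],(.4717,.0643,.075));e=top(w["image"],p);print(p,e,plane(w["K"],w["T"],e[0],.075))
E
```

```text
time_s: 15.25
position: [0.4715, 0.064, 0.2951]
tcp_rot: [0.001, 0.001, 1.0, 0.0]
wrist_force: [0.5, 0.4, 0.4]
finger_gap: 1.005
gripper_force: 0.0
15.25 [0.4715 0.064  0.2951] [2.00e-03 3.14e+00 0.00e+00]
(np.float64(255.5325798215661), np.float64(221.85268415183367)) ((255.6363067626953, 221.38821411132812), (46.06593322753906, 50.1254768371582), 89.87942504882812) [0.47136161 0.06436959 0.075     ]
```

```bash
python3 -m inch '[{"dp":[0,0,0.25],"dr":[0,0,0],"fingers":1},{"dp":[0,0,0.5],"dr":[0,0,0],"fingers":1},{"dp":[0,0,0.7],"dr":[0,0,0],"fingers":0.8},{"dp":[0,0,0.77],"dr":[0,0,0],"fingers":0.7},{"dp":[0,0,0.77],"dr":[0,0,0],"fingers":0.6},{"dp":[0,0,0.77],"dr":[0,0,0],"fingers":0.5},{"dp":[0,0,0.77],"dr":[0,0,0],"fingers":0.3},{"dp":[0,0,0.77],"dr":[0,0,0],"fingers":0.3}]' 35; python3 -m inch '[{"dp":[0,0,0],"dr":[0,0,0],"fingers":0.3},{"dp":[0,0,0],"dr":[0,0,0],"fingers":0.3}]'
```

```text
time_s: 16.3
position: [0.4718, 0.0645, 0.2026]
tcp_rot: [0.001, 0.0, 1.0, 0.0]
wrist_force: [-0.7, -1.0, 5.4]
finger_gap: 0.507
gripper_force: 35.2
time_s: 16.55
position: [0.4718, 0.0645, 0.2026]
tcp_rot: [0.001, 0.0, 1.0, -0.0]
wrist_force: [-1.8, -1.3, 7.3]
finger_gap: 0.506
gripper_force: 35.2
```

```bash
python3 -m inch '[{"dp":[0,0,-0.1],"dr":[0,0,0],"fingers":0.3},{"dp":[0,0,-0.35],"dr":[0,0,0],"fingers":0.3},{"dp":[0,0,-0.65],"dr":[0,0,0],"fingers":0.3},{"dp":[-0.05,0.05,-0.9],"dr":[0,0,0],"fingers":0.3},{"dp":[-0.2,0.2,-1],"dr":[0,0,0],"fingers":0.3},{"dp":[-0.4,0.4,-1],"dr":[0,0,0],"fingers":0.3},{"dp":[-0.7,0.7,-1],"dr":[0,0,0],"fingers":0.3},{"dp":[-0.95,0.95,-1],"dr":[0,0,0],"fingers":0.3}]'; python3 -m inch '[{"dp":[-0.1,0,0],"dr":[0,0,0],"fingers":0.3},{"dp":[-0.2,0,0],"dr":[0,0,0],"fingers":0.3},{"dp":[-0.3,0,0],"dr":[0,0,0],"fingers":0.3},{"dp":[-0.3,0,0],"dr":[0,0,0],"fingers":0.3}]'; python3 snap.py w9; python3 - <<'E'
from ref import *
a,b=np.load("w3.npz"),np.load("w9.npz")
p=proj(b["K"],b["T"],(.622,.278,.014));print(p)
for j in(0,1):
    ea,eb=ring(a["image"],(398,208))[j],ring(b["image"],p)[j]
    print(eb,plane(b["K"],b["T"],eb[0],.015),tri([ray(a["K"],a["T"],ea[0]),ray(b["K"],b["T"],eb[0])]))
E
```

```text
time_s: 17.55
position: [0.5861, 0.1796, 0.3218]
tcp_rot: [0.0, 0.0, 1.0, 0.0]
wrist_force: [-0.3, 0.1, -1.4]
finger_gap: 0.507
gripper_force: 36.0
time_s: 18.05
position: [0.6217, 0.1776, 0.3212]
tcp_rot: [0.0, 0.001, 1.0, 0.0]
wrist_force: [-0.2, 0.6, -1.5]
finger_gap: 0.505
gripper_force: 36.1
18.05 [0.6217 0.1776 0.3212] [3.000e-03 3.142e+00 0.000e+00]
(np.float64(360.9547905735107), np.float64(186.0299425615152))
((361.1947021484375, 186.17510986328125), (54.76156234741211, 65.41365051269531), 50.26507568359375) [0.62185015 0.2778757  0.015     ] (array([0.62198884, 0.27801297, 0.01459589]), [np.float64(2.2930173631299418e-05), np.float64(2.293017363127772e-05)])
((362.280029296875, 186.76641845703125), (68.00841522216797, 74.06348419189453), 68.80322265625) [0.6224326  0.27896295 0.015     ] (array([0.62322938, 0.27986833, 0.01248074]), [np.float64(5.993170039926807e-05), np.float64(5.993170039907473e-05)])
```

```bash
python3 -m inch '[{"dp":[0,0.15,0],"dr":[0,0,0],"fingers":0.3},{"dp":[0,0.4,0],"dr":[0,0,0],"fingers":0.3},{"dp":[0,0.65,0],"dr":[0,0,0],"fingers":0.3},{"dp":[0,0.8,0],"dr":[0,0,0],"fingers":0.3},{"dp":[0,0.835,0.1],"dr":[0,0,0],"fingers":0.3},{"dp":[0,0.835,0.3],"dr":[0,0,0],"fingers":0.3},{"dp":[0,0.835,0.5],"dr":[0,0,0],"fingers":0.3},{"dp":[0,0.835,0.5],"dr":[0,0,0],"fingers":0.3}]'; python3 snap.py w10
```

```text
time_s: 19.1
position: [0.6204, 0.2776, 0.2582]
tcp_rot: [-0.002, 0.001, 1.0, -0.001]
wrist_force: [-0.1, 0.3, -0.8]
finger_gap: 0.511
gripper_force: 36.1
19.1 [0.6204 0.2776 0.2582] [-2.000e-03 -3.137e+00  4.000e-03]
```

View pics/w10.png

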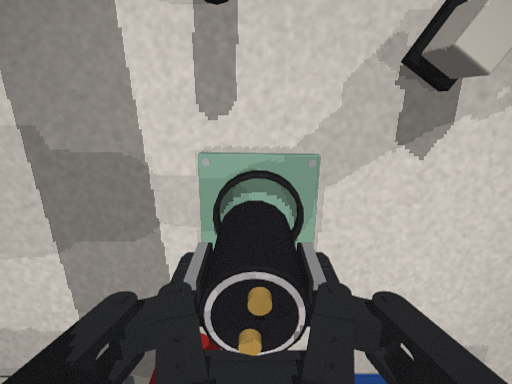

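The medium can is centred over its collar, so I'll lower it.

```bash
python3 -m inch '[{"dp":[0,0,0.1],"dr":[0,0,0],"fingers":0.3},{"dp":[0,0,0.2],"dr":[0,0,0],"fingers":0.3},{"dp":[0,0,0.28],"dr":[0,0,0],"fingers":0.3},{"dp":[0,0,0.34],"dr":[0,0,0],"fingers":0.3},{"dp":[0,0,0.37],"dr":[0,0,0],"fingers":0.3},{"dp":[0,0,0.39],"dr":[0,0,0],"fingers":0.3},{"dp":[0,0,0.39],"dr":[0,0,0],"fingers":0.3}]';for i in 1 2; do python3 -m inch '[{"dp":[0,0,0.007],"dr":[0,0,0],"fingers":0.3},{"dp":[0,0,0.014],"dr":[0,0,0],"fingers":0.3},{"dp":[0,0,0.014],"dr":[0,0,0],"fingers":0.3}]'; done
```

```text
time_s: 20.02
position: [0.6213, 0.2787, 0.2144]
tcp_rot: [0.0, 0.0, 1.0, 0.0]
wrist_force: [-0.2, 0.2, -1.4]
finger_gap: 0.506
gripper_force: 36.1
time_s: 20.4
position: [0.6212, 0.2786, 0.2127]
tcp_rot: [0.0, 0.0, 1.0, -0.0]
wrist_force: [0.3, 0.2, -0.8]
finger_gap: 0.506
gripper_force: 36.1
time_s: 20.78
position: [0.6212, 0.2786, 0.2109]
tcp_rot: [-0.0, 0.0, 1.0, -0.0]
wrist_force: [1.1, 0.6, -1.5]
finger_gap: 0.506
gripper_force: 36.1
```

```bash
python3 -m inch '[{"dp":[0,0,0.005],"dr":[0,0,0],"fingers":0.3},{"dp":[0,0,0.005],"dr":[0,0,0],"fingers":0.3}]';python3 -m inch '[{"dp":[0,0,0.004],"dr":[0,0,0],"fingers":0.3},{"dp":[0,0,0.004],"dr":[0,0,0],"fingers":0.3}]'
```

```text
time_s: 21.02
position: [0.6212, 0.2786, 0.2107]
tcp_rot: [0.0, 0.0, 1.0, 0.0]
wrist_force: [-0.2, -1.0, 0.5]
finger_gap: 0.507
gripper_force: 36.3
time_s: 21.28
position: [0.6212, 0.2786, 0.2107]
tcp_rot: [0.0, 0.0, 1.0, 0.0]
wrist_force: [-3.7, -1.1, 5.1]
finger_gap: 0.509
gripper_force: 36.5
```

Contact again. I'll release and go to the small can.

```bash
python3 -m inch '[{"dp":[0,0,0],"dr":[0,0,0],"fingers":0.55},{"dp":[0,0,0],"dr":[0,0,0],"fingers":0.6},{"dp":[0,0,0],"dr":[0,0,0],"fingers":0.8},{"dp":[0,0,0],"dr":[0,0,0],"fingers":0.95},{"dp":[0,0,0],"dr":[0,0,0],"fingers":1},{"dp":[0,0,-0.1],"dr":[0,0,0],"fingers":1},{"dp":[0,0,-0.5],"dr":[0,0,0],"fingers":1},{"dp":[0,0,-1],"dr":[0,0,0],"fingers":1}]'; python3 -m inch '[{"dp":[0.4,0,0],"dr":[0,0,0],"fingers":1},{"dp":[0.9,-0.1,0],"dr":[0,0,0],"fingers":1},{"dp":[1,-0.22,0],"dr":[0,0,0],"fingers":1}]'>/dev/null;  python3 -m inch '[{"dp":[0.2,0,0.1],"dr":[0,0,0],"fingers":1},{"dp":[0.29,0,0.3],"dr":[0,0,0],"fingers":1},{"dp":[0.29,0,0.3],"dr":[0,0,0],"fingers":1},{"dp":[0.29,0,0.3],"dr":[0,0,0],"fingers":1}]'; python3 snap.py w11; python3 - <<'E'
from h import *
w=np.load("w11.npz")
p=proj(w["K"],w["T"],(.4667,.2518,.06));e=top(w["image"],p);print(p,e,plane(w["K"],w["T"],e[0],.06))
E
```

```text
time_s: 22.28
position: [0.6209, 0.2784, 0.3307]
tcp_rot: [-0.001, 0.0, 1.0, -0.0]
wrist_force: [0.3, 1.0, 0.6]
finger_gap: 1.002
gripper_force: 0.0
time_s: 23.15
position: [0.467, 0.2525, 0.2952]
tcp_rot: [0.001, 0.0, 1.0, 0.0]
wrist_force: [0.6, -0.7, -0.3]
finger_gap: 1.003
gripper_force: 0.0
23.15 [0.467  0.2525 0.2952] [1.00e-03 3.14e+00 1.00e-03]
(np.float64(253.8612768411213), np.float64(212.99059643959922)) ((253.6437530517578, 213.09652709960938), (24.901037216186523, 27.22476577758789), 83.85505676269531) [0.46678176 0.25164338 0.06      ]
```

View pics/w11.png

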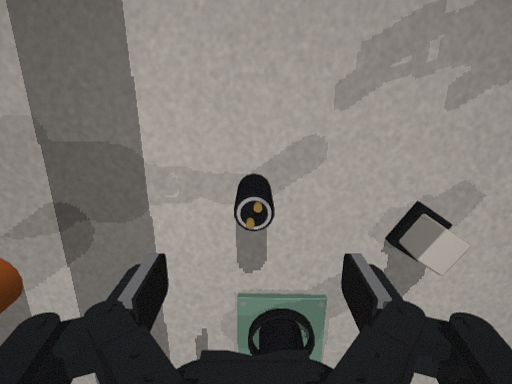

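The small can is centred at (254,213), and the medium can sits in its collar below. I'll descend and grip.

```bash
python3 -m inch '[{"dp":[0,-0.005,0.25],"dr":[0,0,0],"fingers":1},{"dp":[0,-0.005,0.5],"dr":[0,0,0],"fingers":0.8},{"dp":[0,-0.005,0.7],"dr":[0,0,0],"fingers":0.7},{"dp":[0,-0.005,0.8],"dr":[0,0,0],"fingers":0.6},{"dp":[0,-0.005,0.82],"dr":[0,0,0],"fingers":0.5},{"dp":[0,-0.005,0.82],"dr":[0,0,0],"fingers":0.42},{"dp":[0,-0.005,0.82],"dr":[0,0,0],"fingers":0.2},{"dp":[0,-0.005,0.82],"dr":[0,0,0],"fingers":0.2}]' 25; python3 -m inch '[{"dp":[0,0,0],"dr":[0,0,0],"fingers":0.2},{"dp":[0,0,0],"dr":[0,0,0],"fingers":0.2}]'
```

```text
time_s: 24.2
position: [0.4669, 0.252, 0.1967]
tcp_rot: [0.001, 0.0, 1.0, 0.0]
wrist_force: [0.4, 0.6, 4.2]
finger_gap: 0.342
gripper_force: 24.9
time_s: 24.45
position: [0.4669, 0.2519, 0.1966]
tcp_rot: [0.001, 0.0, 1.0, 0.001]
wrist_force: [0.2, -0.5, 6.3]
finger_gap: 0.344
gripper_force: 25.1
```

```bash
python3 -m inch '[{"dp":[0,0,-0.1],"dr":[0,0,0],"fingers":0.2},{"dp":[0,0,-0.35],"dr":[0,0,0],"fingers":0.2},{"dp":[0,0,-0.65],"dr":[0,0,0],"fingers":0.2},{"dp":[0,0,-0.9],"dr":[0,0,0],"fingers":0.2},{"dp":[0,0,-1],"dr":[0,0,0],"fingers":0.2}]'; python3 -m inch '[{"dp":[0,-0.05,-0.08],"dr":[0,0,0],"fingers":0.2},{"dp":[0,-0.2,-0.12],"dr":[0,0,0],"fingers":0.2},{"dp":[0,-0.45,-0.15],"dr":[0,0,0],"fingers":0.2},{"dp":[0,-0.75,-0.15],"dr":[0,0,0],"fingers":0.2},{"dp":[0,-0.95,-0.15],"dr":[0,0,0],"fingers":0.2}]'
for i in 1 2 3 4; do python3 -m inch '[{"dp":[-0.03,-0.3,0],"dr":[0,0,0],"fingers":0.2},{"dp":[-0.05,-0.6,0],"dr":[0,0,0],"fingers":0.2},{"dp":[-0.08,-0.95,0],"dr":[0,0,0],"fingers":0.2}]' >/dev/null; done
python3 -m inch '[{"dp":[0,0,0],"dr":[0,0,0],"fingers":0.2},{"dp":[0,0,0],"dr":[0,0,0],"fingers":0.2}]'; python3 snap.py w12; python3 - <<'E'
from ref import *
b=np.load("w12.npz")
p=proj(b["K"],b["T"],(.5237,-.4323,.014));print(p)
for e in ring(b["image"],p): print(e,plane(b["K"],b["T"],e[0],.015))
E
```

```text
time_s: 25.08
position: [0.4666, 0.2518, 0.3177]
tcp_rot: [0.001, 0.0, 1.0, 0.001]
wrist_force: [-0.0, -0.2, -1.5]
finger_gap: 0.344
gripper_force: 24.8
time_s: 25.7
position: [0.4657, 0.1354, 0.3326]
tcp_rot: [-0.001, 0.001, 1.0, -0.001]
wrist_force: [-0.2, 0.0, -0.7]
finger_gap: 0.348
gripper_force: 24.9
time_s: 27.45
position: [0.5036, -0.3185, 0.3327]
tcp_rot: [-0.001, 0.001, 1.0, 0.001]
wrist_force: [-1.0, 0.8, -0.7]
finger_gap: 0.343
gripper_force: 25.0
27.45 [ 0.5036 -0.3185  0.3327] [-2.00e-03 -3.14e+00 -2.00e-03]
(np.float64(140.88070812748006), np.float64(202.6338444901358))
((140.62094116210938, 202.54786682128906), (37.89759826660156, 46.63651657104492), 128.77047729492188) [ 0.52325869 -0.43215452  0.015     ]
((139.7953338623047, 202.83294677734375), (51.11244201660156, 55.56125259399414), 104.81991577148438) [ 0.523559   -0.43301376  0.015     ]
```

```bash
python3 -m inch '[{"dp":[-0.02,-0.15,0],"dr":[0,0,0],"fingers":0.2},{"dp":[-0.08,-0.4,0],"dr":[0,0,0],"fingers":0.2},{"dp":[-0.12,-0.7,0],"dr":[0,0,0],"fingers":0.2},{"dp":[-0.16,-0.9,0],"dr":[0,0,0],"fingers":0.2},{"dp":[-0.16,-0.95,0.1],"dr":[0,0,0],"fingers":0.2},{"dp":[-0.16,-0.95,0.4],"dr":[0,0,0],"fingers":0.2},{"dp":[-0.16,-0.95,0.65],"dr":[0,0,0],"fingers":0.2},{"dp":[-0.16,-0.95,0.65],"dr":[0,0,0],"fingers":0.2}]'; python3 -m inch '[{"dp":[0,0,0],"dr":[0,0,0],"fingers":0.2}]'; python3 snap.py w13
```

```text
time_s: 28.5
position: [0.5228, -0.4309, 0.2522]
tcp_rot: [-0.002, -0.0, 1.0, 0.002]
wrist_force: [0.3, 1.1, -0.2]
finger_gap: 0.345
gripper_force: 25.0
time_s: 28.62
position: [0.5239, -0.4321, 0.2566]
tcp_rot: [0.0, -0.0, 1.0, -0.0]
wrist_force: [0.1, 0.2, 0.1]
finger_gap: 0.343
gripper_force: 25.0
28.625 [ 0.5239 -0.4321  0.2566] [-0.000e+00  3.141e+00 -1.000e-03]
```

View pics/w13.png

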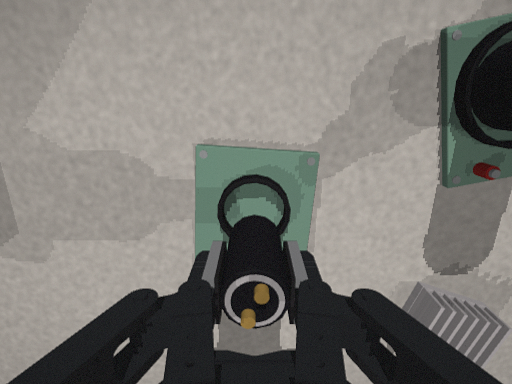

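The small can is aligned over the narrow collar. I'll lower it; contact is expected at a TCP height of about 0.205.

```bash
python3 -m inch '[{"dp":[0,0,0.1],"dr":[0,0,0],"fingers":0.2},{"dp":[0,0,0.2],"dr":[0,0,0],"fingers":0.2},{"dp":[0,0,0.28],"dr":[0,0,0],"fingers":0.2},{"dp":[0,0,0.34],"dr":[0,0,0],"fingers":0.2},{"dp":[0,0,0.38],"dr":[0,0,0],"fingers":0.2},{"dp":[0,0,0.4],"dr":[0,0,0],"fingers":0.2},{"dp":[0,0,0.4],"dr":[0,0,0],"fingers":0.2}]';for i in 1 2; do python3 -m inch '[{"dp":[0,0,0.006],"dr":[0,0,0],"fingers":0.2},{"dp":[0,0,0.012],"dr":[0,0,0],"fingers":0.2},{"dp":[0,0,0.012],"dr":[0,0,0],"fingers":0.2}]'; done
```

```text
time_s: 29.55
position: [0.5237, -0.4324, 0.2075]
tcp_rot: [0.0, 0.0, 1.0, -0.0]
wrist_force: [0.2, 0.0, -0.0]
finger_gap: 0.344
gripper_force: 25.0
time_s: 29.92
position: [0.5237, -0.4324, 0.2062]
tcp_rot: [0.0, 0.0, 1.0, -0.0]
wrist_force: [0.1, 0.2, -0.9]
finger_gap: 0.346
gripper_force: 25.0
time_s: 30.3
position: [0.5237, -0.4323, 0.2047]
tcp_rot: [0.0, 0.0, 1.0, -0.0]
wrist_force: [0.0, 0.6, -0.5]
finger_gap: 0.339
gripper_force: 25.1
```

```bash
python3 -m inch '[{"dp":[0,0,0.004],"dr":[0,0,0],"fingers":0.2},{"dp":[0,0,0.004],"dr":[0,0,0],"fingers":0.2}]';python3 -m inch '[{"dp":[0,0,0.004],"dr":[0,0,0],"fingers":0.2},{"dp":[0,0,0.004],"dr":[0,0,0],"fingers":0.2}]'
```

```text
time_s: 30.55
position: [0.5237, -0.4323, 0.2047]
tcp_rot: [0.0, 0.0, 1.0, -0.0]
wrist_force: [-2.3, 0.8, 4.3]
finger_gap: 0.344
gripper_force: 25.4
time_s: 30.8
position: [0.5237, -0.4323, 0.2047]
tcp_rot: [0.0, 0.0, 1.0, -0.0]
wrist_force: [-2.0, 1.2, 6.3]
finger_gap: 0.342
gripper_force: 25.7
```

```bash
python3 -m inch '[{"dp":[0,0,0],"dr":[0,0,0],"fingers":0.38},{"dp":[0,0,0],"dr":[0,0,0],"fingers":0.45},{"dp":[0,0,0],"dr":[0,0,0],"fingers":0.6},{"dp":[0,0,0],"dr":[0,0,0],"fingers":0.75},{"dp":[0,0,0],"dr":[0,0,0],"fingers":0.8},{"dp":[0,0,-0.1],"dr":[0,0,0],"fingers":0.8},{"dp":[0,0,-0.5],"dr":[0,0,0],"fingers":0.8},{"dp":[0,0,-1],"dr":[0,0,0],"fingers":0.8}]'; python3 -m inch '[{"dp":[0.4,0,-0.3],"dr":[0,0,0],"fingers":0.8},{"dp":[0.9,0,-0.6],"dr":[0,0,0],"fingers":0.8},{"dp":[0.9,0,-0.6],"dr":[0,0,0],"fingers":0.8}]'; python3 - <<'E'
from workcell import manip
import cv2
I=[manip.camera(n)["image"] for n in("top","scene","wrist")]
a=cv2.resize(I[0][125:275,100:430],(528,240)); b=cv2.resize(I[1][90:330,100:430],(330,240)); 
o=cv2.resize(cv2.hconcat([I[1],I[2]]),(800,300)); o2=cv2.resize(I[0][125:275,100:430],(800,300),interpolation=cv2.INTER_CUBIC)
cv2.imwrite("pics/end.png",cv2.vconcat([o,o2])[:,:,::-1])
E
```

```text
time_s: 31.8
position: [0.5234, -0.432, 0.3245]
tcp_rot: [-0.001, 0.0, 1.0, 0.001]
wrist_force: [0.5, -0.6, -0.4]
finger_gap: 0.798
gripper_force: 0.0
time_s: 32.17
position: [0.4132, -0.4323, 0.4006]
tcp_rot: [0.002, 0.001, 1.0, -0.002]
wrist_force: [-0.3, 0.0, -0.7]
finger_gap: 0.801
gripper_force: 0.0
```

View pics/end.png

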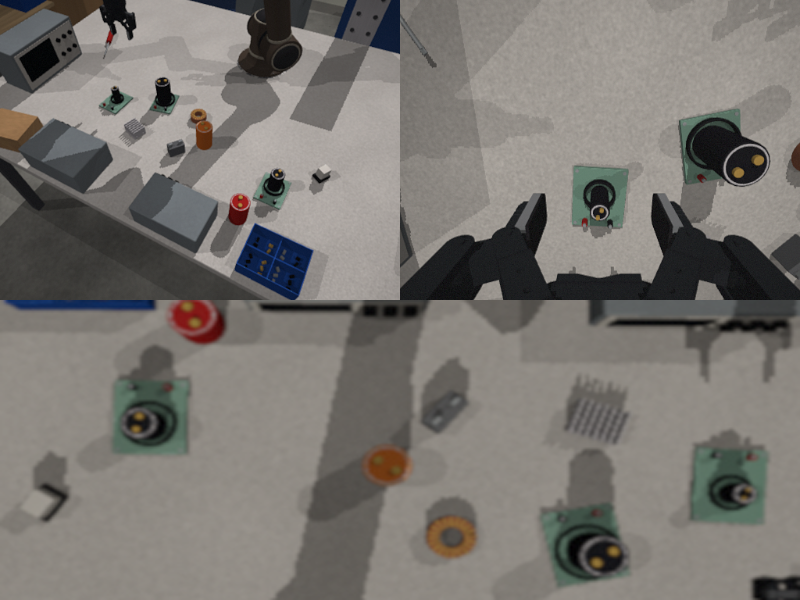

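All three cans stand upright in their own collars: scene view small (115,95), large (163,92) and medium (277,180). The bystanders have not moved and the arm is clear.

```bash
python3 -c "
from workcell import manip; print(manip.finish_job())"
```

```text
the job is handed in; nothing more can be done
None
```

The large, medium and small cans are standing upright in their matching collars, placed in that order and set down gently. The last camera check showed nothing else moved, and I handed the job in at about 32 s; no verdict came back.

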